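# Load a lipped bin, hang it on the louvred panel and lock it

### The arm

A 6-joint arm with a two-finger parallel gripper is mounted at the origin on a cart in front of the work surface, level with it; the furniture and walls round the work are solid. World frame = base frame: x ahead of the robot, y to its left, z up, the work surface at z = 0. Lengths are in mm, angles in rad, forces in N, time in s.
With the tool pointing down it reaches from about 300 to 775 mm from the base axis. Payload 14.6 kg.
Tool frame: the origin (TCP) lies on the centre line of the jaws, within the pads' length; the fingertips stand 19 mm ahead of it and the grasp point (between the pads) is the TCP (bot.tip_reach is the distance from the TCP to the fingertips, in mm); z points along the fingers, y is the line along which they close (so a half turn about z gives the same grasp; the last joint's range is limited). The gripper opens to 85 mm and grips with 20 to 120 N. Pads are 22 mm wide; open, the fingers measure 114 mm over their backs; the gripper's body (76 mm by 85 mm) begins 54 mm behind the grasp point. The pads swing forward as they close: fully open they stand 13 mm farther back than shut.
Start: joints at [-1.296, 0.3, 1.521, -0, 1.321, -0.067], TCP at [184.344, -518.176, 227.581] pointing down, gripper open.
Joint ranges: [-3.03, 3.03], [-0.79, 2.21], [0.23, 2.52], [-1.04, 4.18], [0, 3.07], [-2.55, 2.55]. Speed limits (rad/s): [2.22, 2.22, 2.57, 3.14, 3.14, 3.14].

### API

Orientations are given as a unit quaternion [w, x, y, z].
In Python, from rig import bot gives the robot as it stands. Calls block until the motion is done:
- bot.move_to(position, orientation): joint-space move of the TCP to a pose.
- bot.servo_line(position, attitude=None, speed=150, until_force=None): straight line of the TCP; attitude=None keeps the orientation; speed is the mean speed in mm/s. With until_force (N) it stops when the force on the tool has changed by that much, and returns True; else False.
- bot.move_joints(angles): joint-space move.
- bot.move_gripper(opening, grip_force=None): finger opening in mm; grip_force is the grip in N (None keeps the last); returns when the fingers have stopped.
- bot.dwell(seconds).
- bot.ik(position, orientation): joint angles nearest the present ones, or None.
- bot.read_state(): the state.
- bot.read_camera(name): name is "side" or "top" or "wrist"; returns a dict with "image" (400x640x3 uint8, blue, green, red), "depth" (400x640 float32, mm along the optical axis (not along the pixel's ray), 0 where there is no reading), "fovy" (degrees; the focal length in pixels is half the picture's height over the tangent of half this angle, whatever the lens; pixels are square), "cx", "cy" (the principal point, pixels), "eye" and "attitude" of the camera in the world; the wrist camera has in their place "mount" (4x4, takes a point from camera to tool coordinates, whose origin is the TCP and whose axes are the flange's). Camera axes: x right, y down, z forward; pixel columns grow to the right and rows downward; lengths in mm; the calibration is good to about 2 mm. A picture is of the moment at which its call begins: read the wrist's pose just before it.
A pose or a line that the arm cannot do raises bot.MotionError and nothing moves.
- bot.finish_job(): hands the job in; it is judged then, once.
The state is a dict: "clock": time; "joint_positions": joint angles; "qvel": joint speeds; "effort": joint torques, N m; "ee_pos": TCP position; "tool_rot": TCP orientation; "ft_force": force on the tool from outside, world axes, zero at the start; "moment": the same for the moment, N m; "grip_width": finger opening in mm; "grip_force": force on a finger pad.
Only numpy, scipy, OpenCV 4.12 (cv2) and the standard library are available. Lean on these libraries where they do the work, as an engineer would, in place of code of your own. Each camera call takes 0.05 s, during which the arm holds its last target. There are 200 camera calls.

### The job

Put both white connectors into the yellow bin while it stands on the bench. Then carry the bin upright to the grey panel, hang it under the tray by dropping its rear lip over the middle of the rail so that it hangs level, let go, and finally slide the red-knobbed keeper fully home across the lip. Leave the label roll, the timer and the fuse carton where they are.

Things in the scene. Friction and masses are not known exactly. Their poses are not given: they have to be found in the camera images.
- bin: Yellow open parts bin, loose, 0.15 kg, 100 (x) by 64 (y) by 55 mm high, walls and floor 3 mm. Origin: centre of its underside; z up; +x to its rear, where the lip is. Side walls full height from x = -30 to +50 mm, else 30 mm high like the front wall; they can be pinched across y.
- lip (a point): Bin's hanging lip, 56 mm wide: this point is the middle of the underside of its 3 mm bridge, at bin x = 54, z = 52 mm (rear wall's outer face is x = 50). Behind, a 3 mm tab slopes down and back to z = 40, rearmost x = 64 mm. Gap from rear wall to tab: 7 mm at the top, 11 mm at the tab's lower edge.
- plug_a: White wire connector block, 12 (x) by 22 (y) by 10 mm, 12 g. Origin: centre of its underside; z up.
- plug_b: A second white connector block, same as plug_a: 12 (x) by 22 (y) by 10 mm, 12 g. Origin: centre of its underside; z up.
- panel: Grey sheet-metal louvred panel on the bench, fixed, 310 mm wide, 254 high. Origin: bench level, middle of the sheet's front face; x into the sheet, away from the front, y to the left seen from the front, z up. Foot plate 200 wide, 6 thick, reaches 81 mm forward. Lower louvre that backs the bin: 62 to 82 mm up, front 14 mm before the sheet.
- tray_edge (a point): Middle of the front lower edge of the tray on the panel: 240 mm up, 76 mm before the sheet, over the whole width. It overhangs rail and knob, so reach below it with the tool tilted 30 to 40 degrees, fingers pointing forward and down. Small gussets at its ends reach 28 mm forward, 30 mm down.
- rail_mid (a point): Middle of the white rail's top edge, axes as the panel's, 10.5 mm before the sheet, 115 mm up. Upright flange 4 mm thick, rounded top, 90 mm long along y; 8.5 mm clear behind it, 17 mm deep. A hung bin's origin is here at x about -54, z -52 mm, axes along the panel's; while lowering it, x may be -54 to -58 mm: the tab's slope centres it.
- keeper_knob (a point): Centre of the keeper's red knob, a cylinder 18 mm thick, 30 long, axis along panel x; 124 mm up, 70 before the sheet, 135 mm right of the panel's middle when open, 80 closed. Axes as the panel's. A stem 8 mm thick leads back to a steel plate 90 long, 4 thick, 1 to 21 mm before the sheet, 122 to 126 up; open, its left end is 50 mm right of the middle.
- keeper (a joint): Travel of the keeper along the panel's +y, m: 0 fully open (right), 0.055 fully home (left), its plate then over the bin's lip. Friction about 1.2 N; stays where it is left.
- roll: White label roll lying flat, 56 mm diameter, 30 mm high, loose. Origin: centre of its underside. Leave alone.
- timer: White kitchen timer, 50 by 62 by 18 mm, loose on the bench. Origin: centre of its underside. Leave alone.
- fuses: Small cream carton, 44 by 64 by 26 mm, loose on the panel's tray. Origin: centre of its underside. Leave alone.
Mind the look-alikes: they are no part of the job. Several things have the shape of the bin; the one meant has the colours described above.

How it is judged (in metres and radians):
On the way, in this order (a step that is already met when the one before it is completed fails the run):
1. both connectors lie in the bin, released, while it stands on the bench (x of plug_a in the frame of bin between -0.05 and 0.05 m and y of plug_a in the frame of bin between -0.032 and 0.032 m and z of plug_a in the frame of bin between -0.002 and 0.04 m and x of plug_b in the frame of bin between -0.05 and 0.05 m and y of plug_b in the frame of bin between -0.032 and 0.032 m and z of plug_b in the frame of bin between -0.002 and 0.04 m and height (world z) of bin below 0.01 m and contact force between the fingers and plug_a below 0.3 N and contact force between the fingers and plug_b below 0.3 N), for 0.2 s.
2. the bin hangs by its lip on the rail, level and released, with both connectors in it (x of plug_a in the frame of bin between -0.05 and 0.05 m and y of plug_a in the frame of bin between -0.032 and 0.032 m and z of plug_a in the frame of bin between -0.002 and 0.04 m and x of plug_b in the frame of bin between -0.05 and 0.05 m and y of plug_b in the frame of bin between -0.032 and 0.032 m and z of plug_b in the frame of bin between -0.002 and 0.04 m and x of bin in the frame of rail_mid between -0.062 and -0.046 m and y of bin in the frame of rail_mid between -0.015 and 0.015 m and z of bin in the frame of rail_mid between -0.058 and -0.045 m and angle between bin's own z axis and vertical below 0.15 rad and angle between the x axis of bin and the x axis of panel, either way round below 0.15 rad and contact force between the fingers and bin below 0.3 N), for 0.2 s.
3. the keeper is fully home across the lip of the hanging bin (x of plug_a in the frame of bin between -0.05 and 0.05 m and y of plug_a in the frame of bin between -0.032 and 0.032 m and z of plug_a in the frame of bin between -0.002 and 0.04 m and x of plug_b in the frame of bin between -0.05 and 0.05 m and y of plug_b in the frame of bin between -0.032 and 0.032 m and z of plug_b in the frame of bin between -0.002 and 0.04 m and x of bin in the frame of rail_mid between -0.062 and -0.046 m and y of bin in the frame of rail_mid between -0.015 and 0.015 m and z of bin in the frame of rail_mid between -0.058 and -0.045 m and angle between bin's own z axis and vertical below 0.15 rad and angle between the x axis of bin and the x axis of panel, either way round below 0.15 rad and value of joint keeper above 0.05 m), for 0.2 s.
At the end, for the whole second after the job is handed in: Both connectors in the bin; its lip over the rail, at rest: within 15 mm of the rail's middle sideways, 6 mm in height and 8 mm fore-aft of the seated pose, level and square within 0.15 rad; keeper within 5 mm of fully home; bin and keeper released (all of step 3 and contact force between the fingers and bin below 0.3 N and contact force between the fingers and keeper below 0.3 N and linear speed of bin below 0.02 m/s); the robot touches nothing.
It fails at once if the label roll is moved more than 20 mm (distance of roll from where it was at the start of the episode above 0.02 m).
It fails at once if the timer is moved more than 20 mm (distance of timer from where it was at the start of the episode above 0.02 m).
It fails at once if the fuse carton is moved more than 20 mm (distance of fuses from where it was at the start of the episode above 0.02 m).
It fails at once if the bin is tipped more than 0.6 rad (angle between bin's own z axis and vertical above 0.6 rad).
It also fails if it takes over 72 s, if anything falls off the work surface, if the arm or the gripper's body presses on something with over 40 N, if the wrist force passes 120 N, or if a joint passes its speed limit or range.

## Working session

There is one attempt and no reset: what is moved stays moved. The work goes in short steps, each a Python script; the robot and the scene stay as the last script left them, time stands still between calls to the robot, and variables do not carry over. Pictures are saved under pics/ and viewed, at most 10 in all, crops included, and the job is handed in when it is done.

```bash
ls; mkdir -p pics; cat > h.py <<'E'
import numpy as np, cv2
from scipy.spatial.transform import Rotation as R
from rig import bot
def q2R(q): return R.from_quat([q[1],q[2],q[3],q[0]])
def R2q(r):
    x,y,z,w=r.as_quat(); return [w,x,y,z]
def cam(n):
    s=bot.read_state(); c=bot.read_camera(n)
    c["f"]=c["image"].shape[0]/2/np.tan(np.radians(c["fovy"])/2)
    if "mount" in c:
        M=np.array(c["mount"]); r=q2R(s["tool_rot"]).as_matrix()
        c["Rm"]=r@M[:3,:3]; c["o"]=r@M[:3,3]+np.array(s["ee_pos"])
    else:
        c["o"]=np.array(c["eye"]); a=np.array(c["attitude"]); c["Rm"]=q2R(a).as_matrix() if a.size==4 else a
    return c
def cloud(c):
    h,w=c["depth"].shape; v,u=np.mgrid[:h,:w]; d=c["depth"]
    p=np.stack([(u-c["cx"])/c["f"]*d,(v-c["cy"])/c["f"]*d,d],-1)
    P=p@c["Rm"].T+c["o"]; P[d==0]=np.nan; return P
def ray(c,u,v,z):
    r=c["Rm"]@np.array([(u-c["cx"])/c["f"],(v-c["cy"])/c["f"],1]); return c["o"]+r*(z-c["o"][2])/r[2]
def proj(c,p):
    q=(np.array(p)-c["o"])@c["Rm"]; return q[:2]/q[2]*c["f"]+[c["cx"],c["cy"]]
E
python3 - <<'E'
from h import *
for n in("top","side"):
    c=cam(n); cv2.imwrite(f"pics/{n}0.png",c["image"]); print(n,c["fovy"],c["o"].round(),c["Rm"].round(2).tolist(),c["cx"],c["cy"],(c["depth"]>0).mean())
E
```

```text
pics
top 54.27787660931743 [ 330.  -47. 1408.] [[-0.06, -0.98, 0.21], [-1.0, 0.05, -0.01], [-0.0, -0.21, -0.98]] 320.1485465174716 204.69832020069893 0.996015625
side 54.16738619871702 [140. 698. 798.] [[-0.87, -0.28, 0.4], [-0.49, 0.52, -0.7], [-0.01, -0.81, -0.59]] 322.5202875388657 200.54243125161872 0.95700390625
```

View pics/top0.png

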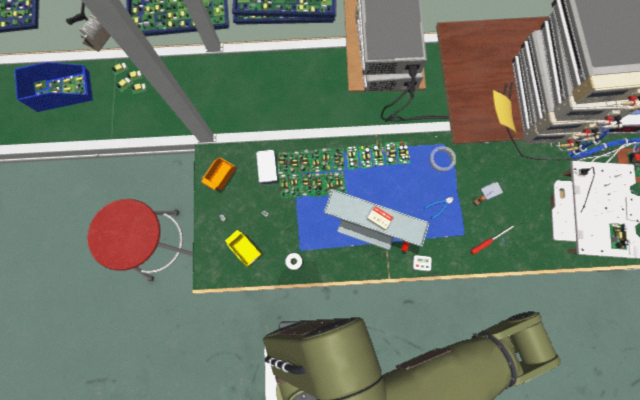

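View pics/side0.png

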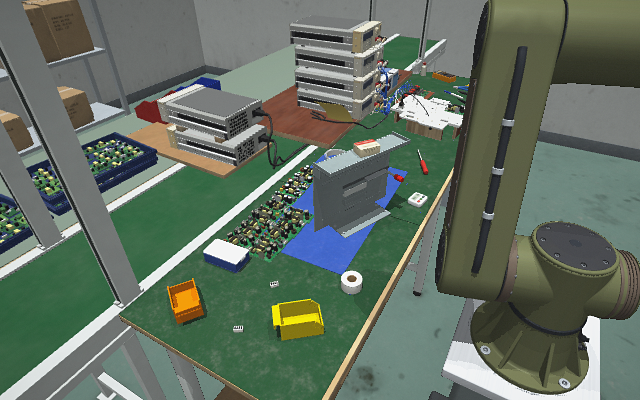

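Top view: the yellow bin is at (243,248). An orange bin at (218,174) has the same shape but the wrong colour. Small white connectors are at (222,218) and (265,213). The roll is at (294,261), the timer at (423,263), the panel tray at (377,218) and the red knob at (405,247). The side view agrees: yellow bin (298,320), connectors (238,328) and (274,284), panel (350,190).

```bash
python3 - <<'E'
from h import *
t=cam("top"); s=cam("side")
def mask(c,lo,hi): return cv2.inRange(cv2.cvtColor(c["image"],cv2.COLOR_BGR2HSV),lo,hi)
for n,c in(("top",t),("side",s)):
    P=cloud(c)
    m=mask(c,(24,120,80),(34,255,255))>0
    if n=="top": m[:,300:]=0; m[:200]=0
    else: m[:290]=0
    q=P[m]; q=q[np.isfinite(q).all(1)]
    print(n,"bin n",len(q),"z pct",np.percentile(q[:,2],[1,10,50,90,99]).round(1))
    hi=q[q[:,2]>45]; lo=q[(q[:,2]>15)&(q[:,2]<34)]
    a=q[q[:,2]>24]; print(" all rect",cv2.minAreaRect(a[:,:2].astype(np.float32))," hi mean",hi.mean(0).round(1),"lo",lo.mean(0).round(1))
    print(" hi rect",cv2.minAreaRect(hi[:,:2].astype(np.float32)))
    w=mask(c,(0,0,150),(180,60,255))
    num,l,st,ce=cv2.connectedComponentsWithStats(w)
    for i in range(1,num):
        x,y=ce[i]
        if st[i,4]>8 and ((n=="top" and 205<x<440 and 140<y<285) or (n=="side" and 200<x<430 and 190<y<345)):
            p=np.nanmedian(P[l==i],0); print(" white",ce[i].round(1),st[i,4],p.round(1),"ray z10",ray(c,x,y,10)[:2].round(1))
    r=mask(c,(0,150,80),(6,255,255))|mask(c,(174,150,80),(180,255,255))
    num,l,st,ce=cv2.connectedComponentsWithStats(r)
    for i in range(1,num):
        x,y=ce[i]
        if st[i,4]>8 and ((n=="top" and 350<x<520 and 190<y<275) or (n=="side" and 350<x<440 and 130<y<215)):
            p=np.nanmedian(P[l==i],0); print(" red",ce[i].round(1),st[i,4],p.round(1))
# tray from top
P=cloud(t); z=P[...,2]
m=(z>225)&(z<262)&(P[...,0]>250)&(P[...,0]<560)&(P[...,1]>-420)&(P[...,1]<50)
q=P[m]; print("tray",len(q),np.percentile(q[:,2],[5,50,95]),cv2.minAreaRect(q[:,:2].astype(np.float32)))
m=(z>3)&(z<12)&(P[...,0]>250)&(P[...,0]<500)&(P[...,1]>-300)&(P[...,1]<50);
v,u=np.nonzero(m); print("foot",len(u),u.min(),u.max(),v.min(),v.max())
# side: sheet
P=cloud(s); q=P[(P[...,2]>20)&(P[...,2]<225)&(P[...,0]>280)&(P[...,0]<520)&(P[...,1]>-330)&(P[...,1]<80)]
print("sheet pts",len(q),q.min(0),q.max(0))
np.save("sheet.npy",q)
a=t["image"][150:285,195:450]; b=s["image"][140:345,160:440]
a=cv2.resize(a,None,fx=3,fy=3,interpolation=cv2.INTER_CUBIC)
cv2.imwrite("pics/crop1.png",a)
E
```

```text
top bin n 692 z pct [-6.3 -2.8  2.8 52.2 56.4]
 all rect ((481.0605163574219, 219.25521850585938), (115.06871795654297, 64.3656997680664), 39.61027145385742)  hi mean [505.8 240.1  52. ] lo [470.1 212.9  24.7]
 hi rect ((489.78997802734375, 226.5090789794922), (92.3948974609375, 64.51958465576172), 40.1537971496582)
 white [389.3 145.5] 26 [ 835.6 -329.1   19.8] ray z10 [ 837.7 -334.4]
 white [405.5 146.5] 12 [ 824.6 -391.6   24.1] ray z10 [ 830.2 -395.1]
 white [349.5 149.1] 17 [ 835.  -184.     8.9] ray z10 [ 831.6 -183.2]
 white [354.4 148.3] 10 [ 832.8 -200.4   17.5] ray z10 [ 833.8 -201.8]
 white [375.5 147.3] 14 [ 829.4 -279.7   21.5] ray z10 [ 833.4 -281.7]
 white [400.6 146.9] 11 [ 824.5 -373.5   23.3] ray z10 [ 829.6 -376.6]
 white [366.8 149.2] 13 [ 823.7 -246.6   21.6] ray z10 [ 827.5 -248.4]
 white [438.7 149.2] 10 [ 809.6 -514.7   20.1] ray z10 [ 812.5 -519. ]
 white [266.1 165.6] 570 [776.9 130.   34. ] ray z10 [784.1 133. ]
 white [405.4 156.3] 15 [ 789.3 -390.8   18.4] ray z10 [ 791.4 -390.8]
 white [436.5 164.5] 58 [ 744.2 -494.    24. ] ray z10 [ 753.1 -503.7]
 whit
[... 2137 characters left out ...]
 z10 [697.8  42.1]
 white [409.9 263. ] 10 [ 446.5 -689.  -568.2] ray z10 [ 315.5 -100.7]
 white [351.  279.5] 263 [424.7  52.5  29.4] ray z10 [432.6  34.6]
 white [273.9 283.6] 36 [606.  145.8   8.9] ray z10 [604.7 147.2]
 white [237.7 328.8] 43 [598.5 302.7   9. ] ray z10 [598.  304.2]
 red [359.9 142.8] 16 [ 542.5 -229.5  270.5]
 red [423.8 166.6] 59 [ 439.7 -616.9   15.7]
 red [398.4 177.8] 50 [ 446.5 -324.3  128.1]
tray 1732 [238.04835221 241.84814102 251.53109853] ((527.9639892578125, -225.92787170410156), (309.1695251464844, 80.73246002197266), 67.24388885498047)
foot 376 293 391 235 283
sheet pts 376 [ 398.64130215 -329.83666846   20.11377367] [519.97274432  75.18412416 133.74571051]
```

View pics/crop1.png

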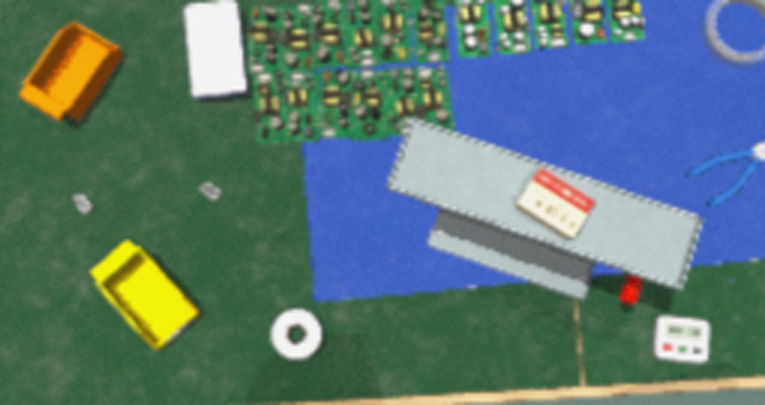

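The crop confirms it. The yellow bin has its tall lip end at the upper left. The orange one is the look-alike, and the two small white blocks are the connectors. The red knob is at top-view (405,246). The tray rectangle is 309 x 81 mm with its top at z≈242, which matches the panel description. I'll take close views with the wrist camera next.

```bash
cat >> h.py <<'E'
def down(yaw,tilt=0):
    # tool y = left of heading `yaw`; tool z down, tilted forward (toward heading) by tilt
    h=np.array([np.cos(yaw),np.sin(yaw),0]); l=np.array([-h[1],h[0],0]); z=-np.cos(tilt)*np.array([0,0,1])+np.sin(tilt)*h
    return np.stack([np.cross(l,z),l,z],1)
def best(p,Rm):
    # choose half turn with the smaller joint change that the arm can reach
    j0=np.array(bot.read_state()["joint_positions"]); out=[]
    for k in(0,np.pi):
        r=R.from_matrix(Rm)*R.from_euler("z",k); q=R2q(r); j=bot.ik(list(p),q)
        if j is not None: out.append((np.abs(np.array(j)-j0).max(),k,q,np.round(j,2)))
    return sorted(out,key=lambda o:o[0])
E
python3 - <<'E'
from h import *
s=bot.read_state(); p=np.array(s["ee_pos"])
bot.servo_line([p[0],p[1],400])
o=best([490,215,380],down(0)); print(o)
bot.move_to([490,215,380],o[0][2])
c=cam("wrist"); print(c["mount"],c["fovy"],c["o"],c["Rm"].round(2))
cv2.imwrite("pics/w1.png",c["image"]); np.savez("w1.npz",**{k:c[k] for k in("image","depth","o","Rm","f","cx","cy")})
print(bot.read_state()["clock"])
yaw=np.radians(-22.8); x=np.array([np.cos(yaw),np.sin(yaw)]);sh=np.array([560.8,-239.8])
for tl in(30,35,40): 
  for d,z in((-60,101),(-60,125),(-180,170)):
    print(tl,d,[(b[1],b[3]) for b in best([*(sh+d*x),z],down(yaw,np.radians(tl)))])
E
```

```text
[(np.float64(1.6406084812244033), 0, [np.float64(0.0), np.float64(0.0), np.float64(1.0), np.float64(0.0)], array([ 0.35,  0.2 ,  1.3 , -0.  ,  1.64, -1.23])), (np.float64(1.9824308062510565), 3.141592653589793, [np.float64(0.0), np.float64(1.0), np.float64(6.123233995736766e-17), np.float64(0.0)], array([ 0.35,  0.2 ,  1.3 , -0.  ,  1.64,  1.92]))]
[[ 6.99673216e-04 -9.66016704e-01 -2.58478699e-01  6.43576005e+01]
 [ 9.99999264e-01  9.32040891e-04 -7.76444514e-04  7.15235739e-01]
 [ 9.90971087e-04 -2.58477966e-01  9.66016645e-01 -1.47513091e+02]
 [ 0.00000000e+00  0.00000000e+00  0.00000000e+00  1.00000000e+00]] 59.30679960742188 [425.89956825 215.24582939 527.50848174] [[ 0.    0.97  0.26]
 [ 1.   -0.   -0.  ]
 [-0.    0.26 -0.97]]
4.35
30 -60 [(0, array([-0.49,  0.25,  2.01,  0.13,  0.36, -1.78])), (3.141592653589793, array([-0.49,  0.25,  2.01,  0.13,  0.36,  1.36]))]
30 -60 [(0, array([-0.49,  0.2 ,  1.99,  0.12,  0.42, -1.76])), (3.141592653589793, array([-0.49,  0.2 ,  1.99,  0.12,  0.42,  1.38]))]
30 -180 [(0, array([-0.53, -0.16,  2.24,  0.13,  0.54, -1.8 ])), (3.141592653589
[... 174 characters left out ...]
,  0.24,  1.25]))]
35 -60 [(0, array([-0.5 ,  0.19,  2.05,  0.19,  0.3 , -1.84])), (3.141592653589793, array([-0.5 ,  0.19,  2.05,  0.19,  0.3 ,  1.3 ]))]
35 -180 [(0, array([-0.54, -0.19,  2.29,  0.19,  0.43, -1.86])), (3.141592653589793, array([-0.54, -0.19,  2.29,  0.19,  0.43,  1.28]))]
40 -60 [(0, array([-0.5 ,  0.23,  2.11,  0.59,  0.12, -2.24])), (3.141592653589793, array([-0.5 ,  0.23,  2.11,  0.59,  0.12,  0.9 ]))]
40 -60 [(0, array([-0.5 ,  0.18,  2.1 ,  0.39,  0.18, -2.03])), (3.141592653589793, array([-0.5 ,  0.18,  2.1 ,  0.39,  0.18,  1.11]))]
40 -180 [(0, array([-0.55, -0.21,  2.35,  0.31,  0.32, -1.98])), (3.141592653589793, array([-0.55, -0.21,  2.35,  0.31,  0.32,  1.16]))]
```

View pics/w1.png

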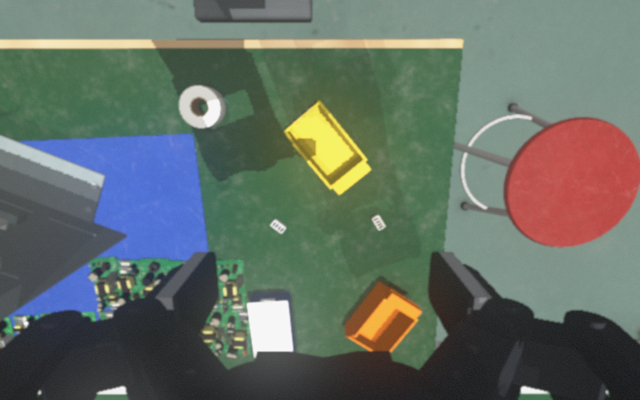

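The wrist picture shows the yellow bin at (328,148), with its lip end toward lower right. Connector A is at (278,227) and B at (379,222). The roll is at (203,106) and the orange look-alike at (383,318). I'll measure the connectors and bin from this view, then pick both.

```bash
cat > meas.py <<'E'
from h import *
c=dict(np.load("w1.npz")); P=cloud(c); hsv=cv2.cvtColor(c["image"],cv2.COLOR_BGR2HSV)
w=cv2.inRange(hsv,(0,0,120),(180,70,255)); w[:205]=0; w[245:]=0; w[:,:255]=0; w[:,400:]=0
w=cv2.morphologyEx(w,cv2.MORPH_CLOSE,np.ones((5,5)))
cs,_=cv2.findContours(w,0,1)
plugs=[]
for k in cs:
    if cv2.contourArea(k)<30: continue
    g=np.array([ray(c,u,v,8)[:2] for u,v in k[:,0]],np.float32); (cx,cy),(a,b),an=cv2.minAreaRect(g)
    yaw=np.radians(an if a>b else an+90)  # long axis direction
    m=np.zeros_like(w); cv2.drawContours(m,[k],-1,255,-1); plugs.append((cx,cy,yaw))
    print("plug",round(cx,1),round(cy,1),round(a,1),round(b,1),"long axis deg",round(np.degrees(yaw),1),"z",np.nanmedian(P[m>0][:,2]).round(1))
m=cv2.inRange(hsv,(23,110,60),(34,255,255))>0
m[:90]=0; m[205:]=0
q=P[m]; q=q[np.isfinite(q).all(1)]; top=q[(q[:,2]>24)&(q[:,2]<62)]
print("bin",len(q),cv2.minAreaRect(top[:,:2].astype(np.float32)))
hi=q[(q[:,2]>50)&(q[:,2]<60)]; print(len(hi),cv2.minAreaRect(hi[:,:2].astype(np.float32)),np.median(hi[:,2]))
# silhouette corners of top: project lip/high corners by rays
cs,_=cv2.findContours(m.astype(np.uint8),0,1); k=max(cs,key=cv2.contourArea)
print(cv2.approxPolyDP(k,4,True)[:,0].tolist())
E
python3 meas.py
```

```text
plug 629.1 227.9 18.5 27.0 long axis deg 137.2 z 1.6
plug 609.4 138.9 34.4 26.9 long axis deg 54.3 z 3.9
plug 602.2 300.7 26.8 16.5 long axis deg 31.5 z 10.4
plug 601.6 177.0 20.1 21.4 long axis deg 117.2 z 1.5
plug 577.1 194.6 18.5 8.0 long axis deg 82.5 z 1.5
bin 4317 ((483.5770568847656, 220.91165161132812), (114.99873352050781, 64.05653381347656), 39.69251251220703)
851 ((489.8470764160156, 226.1472625732422), (98.64444732666016, 64.07781219482422), 39.73787307739258) 56.282219403785746
[[318, 100], [283, 131], [339, 195], [371, 168]]
```

```bash
python3 - <<'E'
from h import *
c=dict(np.load("w1.npz")); P=cloud(c); hsv=cv2.cvtColor(c["image"],cv2.COLOR_BGR2HSV)
for u0,v0 in((278,227),(379,222)):
    for V in(130,160):
        w=np.zeros((400,640),np.uint8); sl=np.s_[v0-14:v0+15,u0-14:u0+15]
        w[sl]=cv2.inRange(hsv[sl],(0,0,V),(180,60,255)); w=cv2.morphologyEx(w,cv2.MORPH_CLOSE,np.ones((3,3)))
        cs,_=cv2.findContours(w,0,1); k=max(cs,key=cv2.contourArea)
        g=np.array([ray(c,u,v,9)[:2] for u,v in k[:,0]],np.float32); print(V,cv2.minAreaRect(g))
        h=P[sl]; h=h[(h[...,2]>6)&(h[...,2]<16)]; print("  depth",len(h),cv2.minAreaRect(h[:,:2].astype(np.float32)),h.mean(0).round(1))
E
```

```text
130 ((608.1314697265625, 144.30873107910156), (25.96373176574707, 17.442424774169922), 50.68716812133789)
  depth 118 ((607.3833618164062, 143.79888916015625), (22.34091567993164, 12.380340576171875), 52.54878616333008) [607.  144.   11.1]
160 ((608.0314331054688, 144.1472625732422), (24.284772872924805, 14.803226470947266), 50.96016311645508)
  depth 118 ((607.3833618164062, 143.79888916015625), (22.34091567993164, 12.380340576171875), 52.54878616333008) [607.  144.   11.1]
130 ((601.4042358398438, 300.62139892578125), (25.78107452392578, 15.939445495605469), 28.445398330688477)
  depth 112 ((601.0446166992188, 299.4500427246094), (21.999990463256836, 11.922552108764648), 31.261138916015625) [600.4 299.2  11. ]
160 ((601.6790771484375, 300.5679931640625), (24.213775634765625, 13.757243156433105), 33.76939010620117)
  depth 112 ((601.0446166992188, 299.4500427246094), (21.999990463256836, 11.922552108764648), 31.261138916015625) [600.4 299.2  11. ]
```

```bash
cat > pick.py <<'E'
from h import *
B=np.array([478.2,216.4]); by=np.radians(39.7); bx=np.array([np.cos(by),np.sin(by)])
for (x,y,a),off in (((607.3,143.9,52),18),((601,299.6,31.5),-18)):
    q=best([x,y,22],down(np.radians(a)))[0][2]
    bot.move_gripper(40); bot.move_to([x,y,110],q); bot.servo_line([x,y,21],speed=120)
    w=bot.move_gripper(5,30); print("grip",bot.read_state()["grip_width"],bot.read_state()["grip_force"])
    bot.servo_line([x,y,130],speed=250)
    d=B+off*bx; q=best([*d,30],down(by+np.pi/2))[0][2]
    bot.move_to([*d,130],q); print(bot.read_state()["grip_width"])
    bot.servo_line([*d,30],speed=150); bot.move_gripper(26); bot.dwell(.1); bot.servo_line([*d,130],speed=250)
    print(bot.read_state()["clock"])
q=best([490,215,380],down(0))[0][2]
bot.move_to([450,215,330],q)
c=cam("wrist"); cv2.imwrite("pics/w2.png",c["image"]); np.savez("w2.npz",**{k:c[k] for k in("image","depth","o","Rm","f","cx","cy")})
P=cloud(c); hsv=cv2.cvtColor(c["image"],cv2.COLOR_BGR2HSV)
m=cv2.inRange(hsv,(23,110,60),(34,255,255))>0
q=P[m]; q=q[np.isfinite(q).all(1)]; q=q[np.hypot(*(q[:,:2]-B).T)<110]; t=q[(q[:,2]>24)&(q[:,2]<62)]
print("bin",cv2.minAreaRect(t[:,:2].astype(np.float32)),bot.read_state()["clock"])
u,v=proj(c,[*B,10]); u,v=int(u),int(v); print(u,v)
cv2.imwrite("pics/w2c.png",cv2.resize(c["image"][max(v-80,0):v+80,u-100:u+100],None,fx=3,fy=3))
E
python3 pick.py
```

```text
grip 4.847942299975626 0.0
5.033842823649069
11.45
grip 4.991381283588114 0.0
4.993877050298879
17.9333
bin ((483.621337890625, 221.11077880859375), (115.01184844970703, 64.4275131225586), 39.53527069091797) 18.8083
324 177
```

View pics/w2c.png

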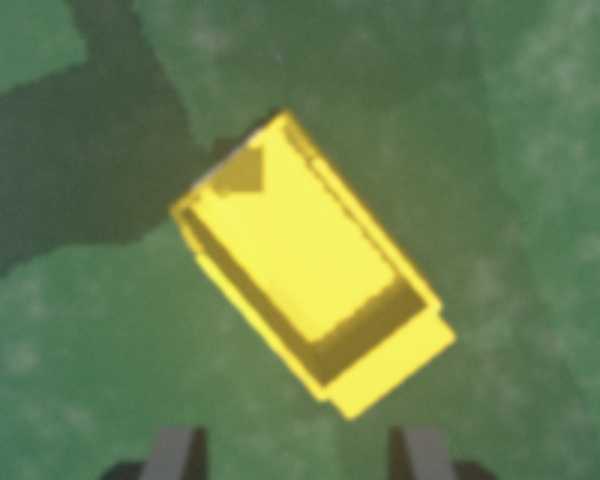

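Both grips closed on nothing. The bin is empty and hasn't moved. I'll check where the connectors are now.

```bash
python3 - <<'E'
from h import *
print(bot.tip_reach, bot.read_state()["grip_width"],bot.read_state()["ee_pos"])
c=dict(np.load("w2.npz")); P=cloud(c); hsv=cv2.cvtColor(c["image"],cv2.COLOR_BGR2HSV)
for p in((607.3,143.9),(601,299.6)):
    u0,v0=proj(c,[*p,9]).astype(int); print(u0,v0)
    sl=np.s_[v0-25:v0+26,u0-25:u0+26]; h=P[sl]; k=(h[...,2]>6)&(h[...,2]<16)
    h=h[k]; print(len(h),cv2.minAreaRect(h[:,:2].astype(np.float32)) if len(h) else 0,h.mean(0) if len(h) else 0)
# finger tip as seen: nearest-depth finger pixels
d=c["depth"]; Pt=P[300:,:]
m=(P[...,2]>200)&np.isfinite(P[...,2]); print("lowest gripper z",np.percentile(P[m][:,2],[0.1,1,5]))
im=c["image"][180:400,60:600]; cv2.imwrite("pics/w2d.png",cv2.resize(im,None,fx=1.45,fy=1.45))
E
```

```text
19.0 26.113743120619684 [449.81565453 214.82974634 327.6439601 ]
274 264
0 0 0
381 260
0 0 0
lowest gripper z [335.83146397 343.92754984 364.63183775]
```

View pics/w2d.png

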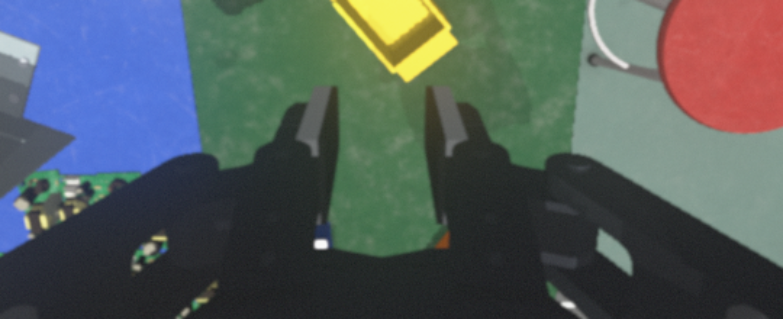

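The crop shows only the bin and the fingers, which block the view of the connectors. I'll check with the top and side cameras.

```bash
python3 - <<'E'
from h import *
print(bot.read_state()["ee_pos"])
for n in("top","side"):
    c=cam(n); P=cloud(c); hsv=cv2.cvtColor(c["image"],cv2.COLOR_BGR2HSV)
    w=cv2.inRange(hsv,(0,0,140),(180,60,255)); num,l,st,ce=cv2.connectedComponentsWithStats(w)
    for i in range(1,num):
        p=ray(c,*ce[i],9)
        if st[i,4]<80 and st[i,4]>6 and 520<p[0]<690 and 80<p[1]<400:
            g=np.array([ray(c,u,v,9)[:2] for v,u in np.argwhere(l==i)],np.float32)
            print(n,ce[i].round(1),st[i,4],p[:2].round(1),cv2.minAreaRect(g))
E
```

```text
[449.81565453 214.82974634 327.6439601 ]
top [264.7 213.1] 19 [603.9 143. ] ((603.3560791015625, 142.83892822265625), (21.13050079345703, 12.82558536529541), 42.228031158447266)
top [222.2 217.2] 19 [597.5 298.1] ((598.0496215820312, 298.6439208984375), (21.386024475097656, 10.11267375946045), 42.85240936279297)
side [274.  283.7] 42 [604.7 146.5] ((604.652587890625, 146.39442443847656), (22.463104248046875, 18.787960052490234), 48.0178108215332)
side [237.8 328.6] 48 [598.9 303.2] ((599.6287841796875, 303.3205871582031), (21.11222267150879, 17.336196899414062), 38.8887825012207)
```

```bash
python3 - <<'E'
from h import *
c=dict(np.load("w2.npz")); M=bot.read_camera("wrist")["mount"]; d=c["depth"]; M=np.array(M)
for v in range(234,262,3):
    o=[]
    for u in(278,282,286,290,360,364,368,372):
        z=d[v,u]; p=M[:3,:3]@np.array([(u-c["cx"])/c["f"]*z,(v-c["cy"])/c["f"]*z,z])+M[:3,3]; o.append(tuple(p.round().astype(int).tolist()))
    print(v,o)
E
```

```text
234 [(-114, -64, 326), (-113, -58, 325), (-113, -52, 325), (-114, -47, 328), (-114, 54, 326), (-114, 59, 327), (-115, 65, 329), (-114, 71, 326)]
237 [(-118, -64, 326), (-119, -59, 327), (-119, -53, 327), (-118, -47, 326), (-118, 54, 326), (-119, 60, 328), (-118, 65, 325), (-118, 71, 325)]
240 [(10, -18, -9), (10, -17, -10), (10, -15, -11), (10, -13, -11), (10, 16, -11), (10, 18, -10), (10, 19, -10), (-123, 71, 327)]
243 [(10, -18, -13), (10, -16, -14), (10, -15, -13), (10, -13, -14), (11, 16, -15), (10, 17, -13), (11, 19, -15), (-127, 71, 326)]
246 [(10, -17, -16), (10, -16, -17), (10, -14, -17), (10, -13, -17), (10, 15, -17), (10, 17, -17), (10, 19, -17), (-132, 71, 325)]
249 [(10, -17, -21), (10, -15, -20), (10, -14, -20), (9, -13, -17), (10, 15, -20), (10, 17, -20), (10, 18, -20), (10, 20, -20)]
252 [(10, -16, -23), (10, -15, -23), (10, -13, -23), (8, -13, -17), (10, 15, -23), (10, 16, -22), (10, 18, -23), (10, 19, -23)]
255 [(10, -16, -25), (10, -15, -26), (10, -13, -25), (7, -12, -18), (10, 15, -26), (10, 16, -25), (10, 18, -25), (11, 19, -26)]
258 [(10, -16, -28), (10, -14, -28), (9, -13, -27), (6, -12, -19), (64, 1, -148), (10, 16, -28), (11, 17, -29), (10, 19, -28)]
261 [(10, -16, -31), (10, -14, -31), (10, -13, -31), (4, -13, -18), (10, 14, -31), (10, 16, -30), (11, 17, -32), (10, 18, -30)]
```

The depth image puts the fingertips near tool z = −8 at 26 mm opening, not +19. So my pick closed about 29 mm above the bench. The connectors haven't moved. I'll retry with the measured tip position and a force-guarded descent, one connector first.

```bash
cat > pick2.py <<'E'
from h import *
import sys
B=np.array([478.2,216.4]); by=np.radians(39.7); bx=np.array([np.cos(by),np.sin(by)])
def pick(x,y,a):
    q=best([x,y,0],down(np.radians(a)))[0][2]
    bot.move_gripper(36); bot.move_to([x,y,60],q); bot.servo_line([x,y,8],speed=150)
    hit=bot.servo_line([x,y,-7],speed=40,until_force=5); s=bot.read_state(); z=s["ee_pos"][2]; print("hit",hit,z,s["ft_force"])
    if hit: bot.servo_line([x,y,z+2],speed=40)
    bot.move_gripper(5,30); s=bot.read_state(); print("grip",s["grip_width"],s["grip_force"],s["ee_pos"],s["clock"])
    return s["grip_width"]>9
def drop(x,y,off):
    bot.servo_line([x,y,70],speed=250)
    d=B+off*bx; q=best([*d,30],down(by+np.pi/2))[0][2]
    bot.move_to([*d,70],q); print("held",bot.read_state()["grip_width"])
    bot.servo_line([*d,5],speed=150); bot.move_gripper(26); bot.servo_line([*d,75],speed=250)
    print(bot.read_state()["clock"])
E
python3 - <<'E'
from pick2 import *
if pick(606,144,52): drop(606,144,18)
E
```

```text
hit True -4.661448982296874 [-2.44103564 -0.72824092  8.09169833]
grip 10.850043105260069 32.29795217514038 [605.9506853  143.98815245  -2.77272401] 21.8917
held 10.9748137388977
25.3667
```

```bash
python3 - <<'E'
from pick2 import *
if pick(600.5,299.8,31.5):
    drop(600.5,299.8,-18)
    # withdraw toward bin front, and look
    q=best([420,215,330],down(0))[0][2]
    yaw=by; x=bx; 
    p=B-60*bx
    r=best([*p,150],down(by,np.radians(35)))[0]; print(r[1],r[3])
    bot.move_to([*p,170],r[2]); bot.move_gripper(84)
    c=cam("wrist"); cv2.imwrite("pics/w3.png",c["image"]); np.savez("w3.npz",mount=c["mount"],**{k:c[k] for k in("image","depth","o","Rm","f","cx","cy")})
    P=cloud(c); hsv=cv2.cvtColor(c["image"],cv2.COLOR_BGR2HSV)
    m=cv2.inRange(hsv,(23,110,60),(34,255,255))>0
    g=P[m]; g=g[np.isfinite(g).all(1)]; g=g[np.hypot(*(g[:,:2]-B).T)<110]; t=g[(g[:,2]>34)&(g[:,2]<62)]
    print("bin",len(t),cv2.minAreaRect(t[:,:2].astype(np.float32)),bot.read_state()["clock"])
    M=np.array(c["mount"]); d=c["depth"]; v,u=np.mgrid[:400,:640]
    tp=np.stack([(u-c["cx"])/c["f"]*d,(v-c["cy"])/c["f"]*d,d],-1)@M[:3,:3].T+M[:3,3]
    k=(d>0)&(d<250)&(abs(tp[...,1])<60)&(abs(tp[...,0])<14)&(tp[...,2]>-80)
    print("fingers tool frame z max",np.percentile(tp[k][:,2],[50,90,99,99.9]),"y",np.percentile(tp[k][:,1],[1,99]))
E
```

```text
hit True -4.63144617898445 [-2.53865115 -1.00467285  8.28909509]
grip 11.155029129981545 32.27940559387207 [600.43869783 299.7624355   -2.78504965] 28.3333
held 10.80111153558964
31.325
3.141592653589793 [ 0.15 -0.02  2.21  0.65  0.51  0.53]
bin 3188 ((482.9336242675781, 222.045654296875), (113.84252166748047, 64.27220153808594), 39.67823791503906) 32.875
fingers tool frame z max [-65.195854   -29.99831057 -19.19813328 -16.71830692] y [-59.59901773  59.60667346]
```

View pics/w3.png

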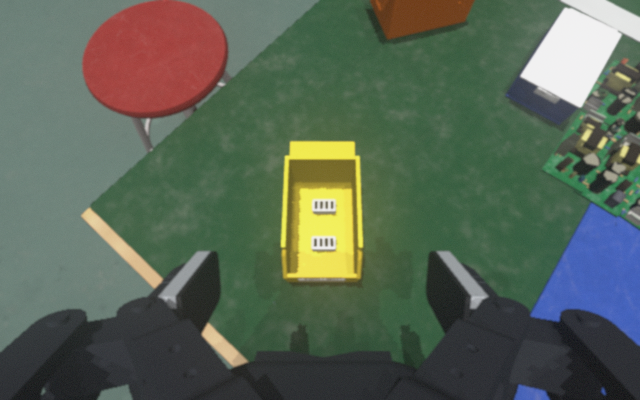

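Both connectors lie in the bin, at (324,206) and (323,243). The lip is at the top (323,149) and the bin has hardly moved. At the tray the camera must be on the side away from the panel, so I'll check which tilted grasps allow that.

```bash
python3 - <<'E'
from h import *
c=dict(np.load("w3.npz")); M=c["mount"]; d=c["depth"]; v,u=np.mgrid[:400,:640]
tp=np.stack([(u-c["cx"])/c["f"]*d,(v-c["cy"])/c["f"]*d,d],-1)@M[:3,:3].T+M[:3,3]
for vv in(352,358,364,372,390): print(vv,tp[vv,320].round(),tp[vv,280].round())
for vv in(255,262,270,280,290): print(vv,tp[vv,205].round(),tp[vv,195].round(),tp[vv,440].round())
B=np.array([478.2,216.4]); by=np.radians(39.7)
G=-29
for tl in(22,26,30,33,35,38):
    Rm=down(by,np.radians(tl)); p=np.array([*(B+3*np.array([np.cos(by),np.sin(by)])),38])-G*Rm[:,2]
    y2=np.radians(-22.8); R2=down(y2,np.radians(tl)); p2=np.array([*(np.array([560.8,-239.8])-62*np.array([np.cos(y2),np.sin(y2)])),101])-G*R2[:,2]
    print(tl,[(round(b[1],1),b[3].tolist()) for b in best(p,Rm)],"|",[(round(b[1],1),b[3].tolist()) for b in best(p2,R2)])
E
```

```text
352 [-137.   -2.  110.] [ 11. -10. -77.]
358 [ 12.  -1. -79.] [ 12. -10. -80.]
364 [ 12.  -1. -82.] [ 12.  -9. -82.]
372 [ 13.  -1. -85.] [ 13.  -9. -85.]
390 [ 13.  -1. -90.] [ 13.  -8. -90.]
255 [ 12. -44. -24.] [ 12. -48. -24.] [ 12.  44. -24.]
262 [ 13. -42. -31.] [ 12. -46. -30.] [ 13.  42. -31.]
270 [ 10. -42. -32.] [ 12. -44. -37.] [ 10.  42. -32.]
280 [  7. -42. -33.] [ 11. -42. -41.] [  6.  42. -33.]
290 [  3. -42. -34.] [  8. -42. -43.] [  3.  42. -34.]
22 [(3.1, [0.3, 0.44, 1.98, 0.39, 0.39, 0.84]), (0, [0.3, 0.44, 1.98, 0.39, 0.39, -2.3])] | [(3.1, [-0.48, 0.35, 1.91, 0.07, 0.5, 1.43]), (0, [-0.48, 0.35, 1.91, 0.07, 0.5, -1.71])]
26 [(3.1, [0.28, 0.44, 2.01, 0.58, 0.32, 0.64]), (0, [0.28, 0.44, 2.01, 0.58, 0.32, -2.5])] | [(3.1, [-0.49, 0.33, 1.95, 0.1, 0.41, 1.4]), (0, [-0.49, 0.33, 1.95, 0.1, 0.41, -1.74])]
30 [(3.1, [0.27, 0.43, 2.05, 0.87, 0.27, 0.35])] | [(3.1, [-0.49, 0.32, 1.99, 0.15, 0.31, 1.35]), (0, [-0.49, 0.32, 1.99, 0.15, 0.31, -1.79])]
33 [(3.1, [0.26, 0.43, 2.07, 1.15, 0.25, 0.06])] | [(3.1, [-0.49, 0.32, 2.02, 0.22, 0.24, 1.28]), (0, [-0.49, 0.32, 2.02, 0.22, 0.24, -1.86])]
35 [(3.1, [0.26, 0.44, 2.09, 1.35, 0.25, -0.14])] | [(3.1, [-0.49, 0.31, 2.04, 0.29, 0.19, 1.2]), (0, [-0.49, 0.31, 2.04, 0.29, 0.19, -1.94])]
38 [(3.1, [0.25, 0.44, 2.11, 1.64, 0.27, -0.44])] | [(3.1, [-0.5, 0.31, 2.06, 0.52, 0.12, 0.98]), (0, [-0.5, 0.31, 2.06, 0.52, 0.12, -2.17])]
```

```bash
python3 - <<'E'
from h import *
B=np.array([478.0,216.8]); by=np.radians(39.7); bx=np.array([np.cos(by),np.sin(by)])
y2=np.radians(-22.8)
for dh in(0,-5,-8,-11):
  for tl in(28,30,32,34):
    for gx in(-8,2):
      h=by+np.radians(dh); Rm=down(h,np.radians(tl)); p=np.array([*(B+gx*bx),38])+30*Rm[:,2]
      b=[x for x in best(p,Rm) if x[1]==0]
      b2=[x for x in best(p-90*Rm[:,2]+[0,0,20],Rm) if x[1]==0]
      if b: print(dh,tl,gx,b[0][3].tolist(),b2[0][3].tolist() if b2 else None)
E
```

```text
-5 28 -8 [0.29, 0.42, 2.06, 0.65, 0.24, -2.49] [0.25, 0.12, 2.13, 0.37, 0.46, -2.22]
-5 28 2 [0.3, 0.43, 2.04, 0.62, 0.25, -2.45] [0.26, 0.14, 2.1, 0.36, 0.46, -2.2]
-8 28 -8 [0.3, 0.42, 2.06, 0.57, 0.22, -2.35] [0.27, 0.12, 2.13, 0.31, 0.44, -2.1]
-8 28 2 [0.31, 0.43, 2.04, 0.53, 0.23, -2.31] [0.28, 0.14, 2.11, 0.3, 0.44, -2.08]
-8 30 -8 [0.3, 0.42, 2.08, 0.76, 0.19, -2.54] [0.27, 0.11, 2.16, 0.38, 0.4, -2.17]
-8 30 2 [0.31, 0.43, 2.06, 0.7, 0.19, -2.48] [0.28, 0.13, 2.13, 0.36, 0.4, -2.15]
-11 28 -8 [0.31, 0.42, 2.07, 0.46, 0.2, -2.19] [0.29, 0.11, 2.13, 0.24, 0.42, -1.97]
-11 28 2 [0.32, 0.43, 2.04, 0.42, 0.21, -2.14] [0.3, 0.13, 2.11, 0.23, 0.43, -1.95]
-11 30 -8 [0.31, 0.41, 2.08, 0.64, 0.16, -2.37] [0.29, 0.1, 2.16, 0.29, 0.38, -2.03]
-11 30 2 [0.32, 0.43, 2.06, 0.58, 0.17, -2.3] [0.3, 0.12, 2.14, 0.28, 0.38, -2.01]
```

```bash
cat > grab.py <<'E'
from h import *
B=np.array([478.0,216.8]); by=np.radians(39.7); bx=np.array([np.cos(by),np.sin(by)])
tl=np.radians(30); h=by-np.radians(10); Rm=down(h,tl); q=R2q(R.from_matrix(Rm))
p=np.array([*(B-5*bx),38])+30*Rm[:,2]
bot.move_gripper(85); bot.move_to(p-90*Rm[:,2]+[0,0,20],q)
bot.servo_line(p-90*Rm[:,2],speed=200); bot.servo_line(p,speed=120)
bot.move_gripper(55,25); bot.move_gripper(55,60)
s=bot.read_state(); print(s["grip_width"],s["grip_force"],s["ft_force"],np.array(s["ee_pos"])-p,s["clock"])
bot.servo_line(p+[0,0,20],speed=80); bot.servo_line(p+[0,0,100]-60*Rm[:,2]*[1,1,0],speed=250)
s=bot.read_state(); e=np.array(s["ee_pos"])
c=cam("wrist"); cv2.imwrite("pics/w4.png",c["image"]); np.savez("w4.npz",mount=c["mount"],e=e,**{k:c[k] for k in("image","depth","o","Rm","f","cx","cy")})
P=cloud(c); hsv=cv2.cvtColor(c["image"],cv2.COLOR_BGR2HSV)
m=cv2.inRange(hsv,(23,110,60),(34,255,255))>0
g=P[m]; g=g[np.isfinite(g).all(1)]; g=(g-e); g=g[np.linalg.norm(g,axis=1)<160]
hx=np.array([np.cos(h),np.sin(h),0]); hy=np.array([-hx[1],hx[0],0])
L=np.stack([g@hx,g@hy,g[:,2]],1)  # rel TCP, heading frame
print("x",np.percentile(L[:,0],[.5,5,50,95,99.5]),"y",np.percentile(L[:,1],[.5,99.5]),"z",np.percentile(L[:,2],[.5,5,50,95,99.5]))
t=L[L[:,2]>np.percentile(L[:,2],99)-6]; print("top rect",cv2.minAreaRect(t[:,:2].astype(np.float32)),"zt",np.median(t[:,2]))
t=L[L[:,2]>np.percentile(L[:,2],99)-30]; print("rect",cv2.minAreaRect(t[:,:2].astype(np.float32)))
print("expected x",30*-np.sin(tl)+5,"z",-38+30*np.cos(tl),s["grip_width"],s["clock"],s["ee_pos"])
E
python3 grab.py
```

```text
67.32150257896215 56.22001617914066 [-12.86492224  -7.42084899  19.60236742] [0.13776689 0.18611942 1.50952488] 37.0167
x [-63.87188192 -62.23380421 -14.82522389  39.26830721  41.54997423] y [-37.69805621  36.42941397] z [-12.61818287  -9.90657746  11.57512648  40.17776985  62.26603361]
top rect ((-17.361007690429688, -0.4271240234375), (81.08629608154297, 68.37846374511719), 2.5337905883789062) zt 41.89463227893813
rect ((-9.981380462646484, -2.4090499877929688), (100.88092803955078, 79.07376861572266), 9.306039810180664)
expected x -9.999999999999998 z -12.01923788646684 66.89575862637345 37.9083 [461.05547667 206.21542143 111.69716788]
```

View pics/w4.png

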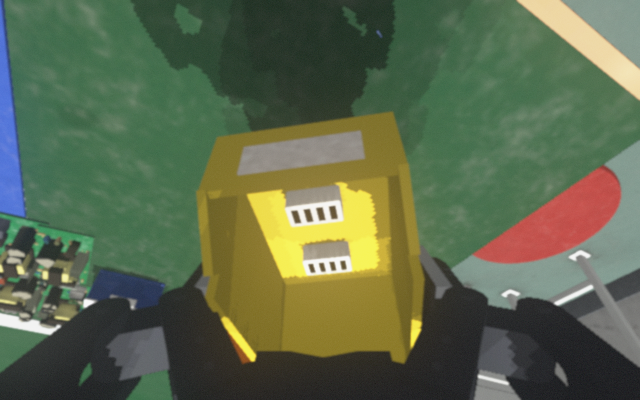

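The bin is held with both connectors inside, at (315,205) and (327,258). It sits skewed by about 9°, which fits the 67 mm grip width. I'll fit its pose in the hand, carry it to a standoff in front of the panel, and measure the panel there.

```bash
cat > pose.py <<'E'
from h import *
def plane(Q):
    for _ in range(4):
        m=Q.mean(0); n=np.linalg.svd(Q-m,full_matrices=False)[2][2]; d=abs((Q-m)@n); Q=Q[d<max(1.5,2*np.median(d))]
    return m,n,len(Q)
def binpose(c,e,h):
    P=cloud(c)-e; hsv=cv2.cvtColor(c["image"],cv2.COLOR_BGR2HSV)
    Rz=R.from_euler("z",-h).as_matrix()
    L=P@Rz.T; u,v=np.meshgrid(range(640),range(400))
    poly=np.zeros((400,640),np.uint8); cv2.fillPoly(poly,[np.array([[222,145],[390,122],[398,160],[215,185]])],1)
    Q=L[(poly>0)&np.isfinite(L[...,2])]; m,n,k=plane(Q); n=-n*np.sign(n[0]); 
    print("front: at",m.round(1),"n",n.round(3),k,"skew deg",np.degrees(np.arctan2(-n[1],-n[0])).round(2),"pitch",np.degrees(np.arcsin(n[2])).round(2))
    f=cv2.inRange(hsv,(23,150,200),(34,255,255))>0; F=L[f&np.isfinite(L[...,2])]; F=F[(np.abs(F[:,2]+10)<8)]
    m2,n2,k2=plane(F); n2*=np.sign(n2[2]); print("floor: at",m2.round(1),"n",n2.round(3),k2)
    sk=np.arctan2(-n[1],-n[0]); a=np.array([np.cos(sk),np.sin(sk)])
    # lateral: inner walls seen, use yellow spread
    g=L[(cv2.inRange(hsv,(23,110,60),(34,255,255))>0)&np.isfinite(L[...,2])]; g=g[(np.linalg.norm(g,axis=1)<160)&(g[:,2]<45)]
    lat=g[:,:2]@[-a[1],a[0]]; print("lat",np.percentile(lat,[.5,1,99,99.5]).round(1), "front dist",round(float(m[:2]@a),1))
    return sk,m,m2
if __name__=="__main__":
    c=dict(np.load("w4.npz")); h=np.radians(29.7); binpose(c,c["e"],h)
    y2=np.radians(-22.8); x2=np.array([np.cos(y2),np.sin(y2)]); hd=y2-np.radians(9.5)
    Rm=down(hd,np.radians(30)); q=R2q(R.from_matrix(Rm)); b=np.array([560.8,-239.8])-150*x2
    p=np.array([*b,90])+[*(14*x2),12]
    for z in(0,): print([ (o[1],o[3]) for o in best(p,Rm)])
    bot.move_to(p,q); s=bot.read_state(); e=np.array(s["ee_pos"]); print(e-p,s["grip_width"],s["clock"])
    c=cam("wrist"); cv2.imwrite("pics/w5.png",c["image"]); np.savez("w5.npz",mount=c["mount"],e=e,hd=hd,**{k:c[k] for k in("image","depth","o","Rm","f","cx","cy")})
    binpose(c,e,hd)
E
python3 pose.py
```

```text
front: at [-59.5  -5.4   5.1] n [-0.987 -0.158 -0.009] 7029 skew deg 9.07 pitch -0.5
floor: at [-1.4 -0.6 -9.3] n [-0.007  0.012  1.   ] 6156
lat [-29.2 -28.8  34.2  34.7] front dist -59.6
[(0, array([-0.45,  0.1 ,  2.2 , -0.17,  0.33, -1.32])), (3.141592653589793, array([-0.45,  0.1 ,  2.2 , -0.17,  0.33,  1.82]))]
[ 0.26949941  0.61534248 -0.16971037] 66.8732248887682 39.3833
front: at [-60.2  -4.6   5.2] n [-0.987 -0.159 -0.009] 7032 skew deg 9.12 pitch -0.49
floor: at [ 4.9  2.5 -9.1] n [-0.008  0.012  1.   ] 6072
lat [-28.3 -27.9  35.   35.3] front dist -60.1
```

View pics/w5.png

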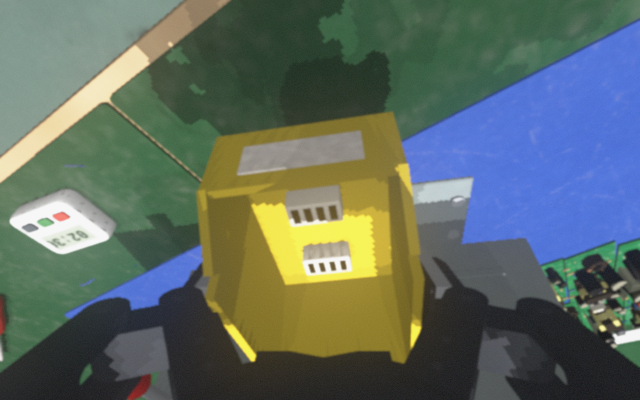

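The bin hangs level in the hand, skewed 9.1°, with its origin at (−9.9, +3.1, −12.2) from the TCP along its own axes. The picture shows the foot plate corner near (472,178) and the timer at (63,220) well clear. Next I'll fix the panel pose from the top and side cameras.

```bash
cat > panel.py <<'E'
from pose import *
s=cam("side"); t=cam("top"); w=dict(np.load("w5.npz"))
y0=np.radians(-22.8); o0=np.array([560.8,-239.8]); Rz=R.from_euler("z",-y0).as_matrix()
def loc(c): return (cloud(c)-[*o0,0])@Rz.T
for n,c in(("side",s),("top",t),("wrist",w)):
    L=loc(c); ok=np.isfinite(L[...,2]); x,y,z=L[...,0],L[...,1],L[...,2]
    k=ok&(np.abs(x)<9)&(z>135)&(z<225)&(np.abs(y)<150)
    if k.sum()>80: m,nn,c2=plane(L[k]); nn*=np.sign(nn[0]); print(n,"sheet",k.sum(),m.round(1),nn.round(3))
    k=ok&(x>-100)&(x<40)&(z>236)&(z<250)&(np.abs(y)<170)
    if k.sum()>100:
        q=L[k]; print(n,"tray",k.sum(),cv2.minAreaRect(q[:,:2].astype(np.float32)),"x",np.percentile(q[:,0],[.5,2,50,98,99.5]).round(1),"y",np.percentile(q[:,1],[.5,99.5]).round(1),"z",np.median(q[:,2]).round(1))
    k=ok&(x>-95)&(x<-20)&(z>3)&(z<10)&(np.abs(y)<120)
    if k.sum()>50:
        q=L[k]; print(n,"foot",k.sum(),cv2.minAreaRect(q[:,:2].astype(np.float32)),"x",np.percentile(q[:,0],[.5,2]).round(1),"y",np.percentile(q[:,1],[.5,99.5]).round(1),"z",np.median(q[:,2]).round(1))
    hsv=cv2.cvtColor(c["image"],cv2.COLOR_BGR2HSV); r=(cv2.inRange(hsv,(0,150,60),(6,255,255))|cv2.inRange(hsv,(174,150,60),(180,255,255)))>0
    k=ok&r&(np.abs(z-124)<16)&(x<-30)&(x>-110)&(np.abs(y+135)<40)
    if k.sum()>5:
        q=L[k]; print(n,"knob",k.sum(),q.min(0).round(1),q.max(0).round(1),np.median(q,0).round(1))
    k=ok&(np.abs(x+10.5)<14)&(z>95)&(z<122)&(np.abs(y)<55)&(hsv[...,2]>150)
    if k.sum()>8: q=L[k]; print(n,"rail?",k.sum(),np.percentile(q,[2,50,98],axis=0).round(1).tolist())
E
python3 panel.py
```

```text
side sheet 935 [  0.5  22.9 159.7] [ 1.    -0.002  0.016]
side tray 1145 ((-36.458465576171875, 3.6851348876953125), (312.2006530761719, 83.87451171875), 89.98832702636719) x [-77.4 -76.7 -39.1   2.    4.3] y [-150.4  158.9] z 243.7
side foot 608 ((-57.635650634765625, 39.43101501464844), (74.55859375, 161.00599670410156), 0.13938623666763306) x [-93.7 -91.2] y [-39.9 118.4] z 5.5
top tray 2187 ((-35.700225830078125, -0.4144287109375), (81.10896301269531, 310.72515869140625), 0.15153567492961884) x [-75.6 -75.1 -35.6   2.7   4. ] y [-152.2  152. ] z 241.5
top foot 369 ((-62.81357192993164, 1.8659515380859375), (59.94194793701172, 235.57310485839844), 0.18738725781440735) x [-92.3 -85.8] y [-111.2  116.5] z 5.0
top knob 47 [ -85.  -137.5  119.7] [ -58.5 -119.6  134.4] [ -72.5 -126.9  128.6]
wrist foot 5524 ((-57.5148811340332, 88.47779846191406), (74.94647216796875, 63.04783630371094), 0.005179088097065687) x [-94.8 -93.9] y [ 58.4 119.7] z 6.3
wrist knob 232 [ -64.9 -126.6  122. ] [ -53.8 -115.9  134.6] [ -59.6 -118.8  130.1]
```

```bash
python3 - <<'E'
from pose import *
w=dict(np.load("w5.npz")); y0=np.radians(-22.8); o0=np.array([560.8,-239.8]); Rz=R.from_euler("z",-y0).as_matrix()
hsv=cv2.cvtColor(w["image"],cv2.COLOR_BGR2HSV); u,v=np.meshgrid(range(640),range(400))
m=((hsv[...,1]<70)&(hsv[...,2]>60)&(u>415)&(u<500)&(v>165)&(v<300)).astype(np.uint8)
n,l,st,ce=cv2.connectedComponentsWithStats(m); i=1+np.argmax(st[1:,4]); k=cv2.findContours((l==i).astype(np.uint8),0,1)[0][0]
print(st[i])
q=np.array([(ray(w,a,b,6)-[*o0,0])@Rz.T for a,b in k[:,0]]); 
sel=q[(q[:,0]<-40)&(q[:,1]<115)]
print("left edge y",np.percentile(sel[sel[:,0]>-75][:,1],[50,90,98]).round(1)," front x",np.percentile(sel[(sel[:,1]>70)&(sel[:,1]<98)][:,0],[2,10,30]).round(1), sel.min(0).round(1),sel.max(0).round(1))
L=(cloud(w)-[*o0,0])@Rz.T; z=L[...,2]; kk=(l==i); print("depth left y",np.nanpercentile(L[kk][:,1],[90,99]),"x",np.nanpercentile(L[kk][:,0],[1,5]))
for a,b in((472,178),(465,235)): print((ray(w,a,b,6)-[*o0,0])@Rz.T)
t=cam("top"); hs=cv2.cvtColor(t["image"],cv2.COLOR_BGR2HSV)
r=(cv2.inRange(hs,(0,150,60),(6,255,255))|cv2.inRange(hs,(174,150,60),(180,255,255))); n,l,st,ce=cv2.connectedComponentsWithStats(r)
for i in range(1,n):
    if np.hypot(*(ce[i]-[405,246]))<12 and st[i,4]>15: print("knob px",ce[i],st[i],(ray(t,*ce[i],130)-[*o0,0])@Rz.T)
s=cam("side"); hs=cv2.cvtColor(s["image"],cv2.COLOR_BGR2HSV)
r=(cv2.inRange(hs,(0,150,60),(6,255,255))|cv2.inRange(hs,(174,150,60),(180,255,255))); n,l,st,ce=cv2.connectedComponentsWithStats(r)
for i in range(1,n):
    if np.hypot(*(ce[i]-[398,178]))<12 and st[i,4]>5: print("side knob px",ce[i],st[i],(ray(s,*ce[i],126)-[*o0,0])@Rz.T)
E
```

```text
[ 416  177   84  123 6658]
left edge y [101.1 102.  102.2]  front x [-81.  -80.8 -80.5] [-81.   61.9   6. ] [-40.1 102.3   6. ]
depth left y [116.57394473 129.33368855] x [-162.39710797 -158.92658205]
[-78.81793323 101.85350345   6.        ]
[-12.4385015  104.60166804   6.        ]
knob px [404.94 246.22] [402 242   7   9  50] [ -72.65038078 -127.2597054   130.        ]
```

The foot plate gives x ≈ −80.9 (nominal −81) and a left edge near +102 (nominal +100), so the panel pose is good to about 2 mm. I'll touch the rail with the tab to fix the fore-aft position, then lift over and lower.

```bash
cat > hang.py <<'E'
from h import *
y2=np.radians(-22.8); x2=np.array([np.cos(y2),np.sin(y2),0]); l2=np.array([-x2[1],x2[0],0]); o=np.array([560.8,-239.8,0])+.3*x2+2*l2
Rm=down(y2-np.radians(9.1),np.radians(30)); q=R2q(R.from_matrix(Rm))
def tcp(bx,by,bz): return o+(bx+9.9)*x2+(by-3.1)*l2+np.array([0,0,bz+12.2])
def where(p): p=np.array(p)-o; return np.array([p@x2-9.9,p@l2+3.1,p[2]-12.2]).round(1)
E
python3 - <<'E'
from hang import *
bot.servo_line(tcp(-100,0,70),q,speed=120)
hit=bot.servo_line(tcp(-68,0,70),q,speed=30,until_force=3); s=bot.read_state(); print(hit,where(s["ee_pos"]),s["ft_force"],s["grip_width"],s["clock"])
E
```

```text
True [-75.9  -0.   69.2] [-0.14342508 -0.54392422 -2.14142027] 66.98564072074872 40.9833
```

Contact came at x = −75.9 against a predicted −76.5, so the pose is confirmed.

```bash
python3 - <<'E'
from hang import *
def st(m): s=bot.read_state(); print(m,where(s["ee_pos"]),np.round(s["ft_force"],1),round(s["grip_width"],1),round(s["clock"],2))
bot.servo_line(tcp(-80,0,70),q,speed=60); bot.servo_line(tcp(-80,0,81.5),q,speed=60); st("up")
h=bot.servo_line(tcp(-66,0,81.5),q,speed=40,until_force=5); st(("fwd",h))
if not h:
    h=bot.servo_line(tcp(-66,0,61),q,speed=25,until_force=4); st(("down",h))
E
```

```text
up [-79.7  -0.   82.2] [ 1.   0.7 -1.7] 67.1 41.58
('fwd', False) [-66.   -0.   81.2] [-0.2 -0.4 -2.4] 66.7 42.08
('down', True) [-65.6  -0.   64.9] [2.9 0.3 0.4] 66.7 42.72
```

```bash
python3 - <<'E'
from hang import *
def st(m): s=bot.read_state(); print(m,where(s["ee_pos"]),np.round(s["ft_force"],1),round(s["grip_width"],1),round(s["clock"],2))
h=bot.servo_line(tcp(-65,0,62),q,speed=15,until_force=7); st(("down",h))
bot.move_gripper(85); st("open")
e=np.array(bot.read_state()["ee_pos"])
bot.servo_line(e-90*Rm[:,2],q,speed=120); st("back")
r=bot.servo_line(e-90*Rm[:,2]-60*x2,q,speed=200); st("back2")
for n in("side","top"):
    c=cam(n); cv2.imwrite(f"pics/{n}h.png",c["image"])
c=cam("wrist"); im=c["image"]; cv2.imwrite("pics/w6.png",im); np.savez("w6.npz",**{k:c[k] for k in("image","depth","o","Rm","f","cx","cy")})
E
```

```text
('down', True) [-64.6  -0.1  62.3] [-4.5 -0.1  6.4] 67.0 42.98
open [-64.8  -0.1  62. ] [ 0.7 -0.4  0.1] 84.9 43.31
back [-109.3    7.   139.4] [-0.5 -0.2  0.1] 85.0 44.21
back2 [-169.1    7.   139.9] [ 0.4  0.2 -0.2] 84.8 44.66
```

View pics/w6.png

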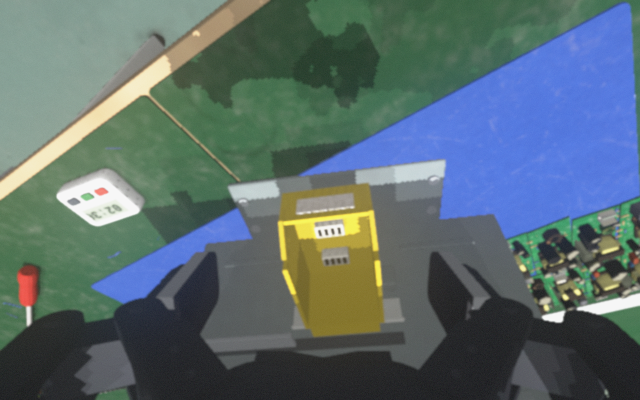

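The bin hangs on the rail with both connectors in it, at (328,230) and (334,256), and it looks square to the foot plate. Next is the keeper: I'll push the knob from its right side with closed fingers.

```bash
python3 - <<'E'
from hang import *
w=dict(np.load("w6.npz")); hsv=cv2.cvtColor(w["image"],cv2.COLOR_BGR2HSV); L=cloud(w)-o
L=np.stack([L@x2,L@l2,L[...,2]],-1); g=L[(cv2.inRange(hsv,(20,110,40),(34,255,255))>0)]; g=g[np.isfinite(g).all(1)]; g=g[(abs(g[:,1])<60)&(g[:,2]>50)&(g[:,2]<130)]
print("bin",np.percentile(g,[1,50,99],axis=0).round(1).tolist(),cv2.minAreaRect(g[:,:2].astype(np.float32)))
Rk=down(y2,np.radians(35)); qk=R2q(R.from_matrix(Rk))
def T(x,y,z): return o+x*x2+y*l2+np.array([0,0,z])+4*Rk[:,2]
def st(m): s=bot.read_state(); p=np.array(s["ee_pos"])-4*Rk[:,2]-o; print(m,(p@x2).round(1),(p@l2).round(1),p[2].round(1),"F",(s["ft_force"]@l2).round(1),round(s["clock"],2))
for P in((-150,-185,140),(-64,-185,113),(-64,-100,113)): print([(b[1],b[3].tolist()) for b in best(T(*P),Rk)])
bot.move_gripper(0,40)
bot.move_to(T(-150,-185,140),qk); st("pre")
h=bot.servo_line(T(-64,-185,113),qk,speed=120,until_force=8); st(("in",h))
if not h:
    h=bot.servo_line(T(-64,-98,113),qk,speed=35,until_force=9); st(("push",h))
E
```

```text
bin [[-114.6, -32.3, 62.1], [-40.1, -5.0, 87.1], [-4.3, 30.5, 120.2]] ((-57.06338882446289, -11.736846923828125), (94.30034637451172, 117.35819244384766), 89.71727752685547)
[(3.141592653589793, [-1.03, 0.09, 2.13, 0.74, 0.52, 0.37])]
[(3.141592653589793, [-0.91, 0.3, 1.96, 0.72, 0.44, 0.47])]
[(0, [-0.73, 0.24, 2.03, 0.6, 0.34, -2.42]), (3.141592653589793, [-0.73, 0.24, 2.03, 0.6, 0.34, 0.73])]Traceback (most recent call last):
  File "<stdin>", line 10, in <module>
rig.MotionError: the arm cannot take that pose within its joint ranges
```

```bash
python3 - <<'E'
from hang import *
for dh in(-8,-14,-20,-26):
  for tl in(35,38,40):
    Rk=down(y2+np.radians(dh),np.radians(tl))
    T=lambda x,y,z: o+x*x2+y*l2+np.array([0,0,z])+4*Rk[:,2]
    r=[]
    for P in((-140,-180,140),(-66,-180,113),(-66,-100,113)):
        b=[x for x in best(T(*P),Rk) if x[1]==0]; r.append(b[0][3][3:].tolist() if b else None)
    print(dh,tl,r)
E
```

```text
-8 35 [[0.61, 0.42, -2.48], [0.57, 0.35, -2.38], [0.32, 0.27, -2.0]]
-8 38 [None, None, [0.48, 0.21, -2.16]]
-8 40 [None, None, [0.66, 0.16, -2.34]]
-14 35 [[0.45, 0.36, -2.22], [0.37, 0.3, -2.08], [0.02, 0.26, -1.6]]
-14 38 [[0.61, 0.3, -2.38], [0.54, 0.23, -2.25], [0.03, 0.18, -1.61]]
-14 40 [[0.75, 0.27, -2.52], [0.71, 0.19, -2.42], [0.05, 0.12, -1.63]]
-20 35 [[0.23, 0.32, -1.9], [0.11, 0.27, -1.71], [-0.28, 0.27, -1.19]]
-20 38 [[0.33, 0.25, -2.0], [0.16, 0.19, -1.77], [-0.43, 0.2, -1.05]]
-20 40 [[0.44, 0.2, -2.11], [0.23, 0.14, -1.84], [-0.59, 0.16, -0.88]]
-26 35 [[-0.03, 0.31, -1.53], [-0.19, 0.28, -1.32], [-0.52, 0.32, -0.85]]
-26 38 [[-0.05, 0.23, -1.51], [-0.29, 0.2, -1.22], [-0.71, 0.26, -0.66]]
-26 40 [[-0.06, 0.18, -1.49], [-0.4, 0.15, -1.1], [-0.89, 0.23, -0.48]]
```

```bash
cat > keep.py <<'E'
from hang import *
Rk=down(y2+np.radians(-12),np.radians(36)); qk=R2q(R.from_matrix(Rk))
def T(x,y,z): return o+x*x2+y*l2+np.array([0,0,z])+4*Rk[:,2]
def st(m): s=bot.read_state(); p=np.array(s["ee_pos"])-4*Rk[:,2]-o; print(m,(p@x2).round(1),(p@l2).round(1),p[2].round(1),"F",(s["ft_force"]@l2).round(1),round(s["clock"],2))
E
python3 - <<'E'
from keep import *
bot.move_gripper(0,40)
bot.move_to(T(-140,-180,140),qk); st("pre")
h=bot.servo_line(T(-66,-180,113),qk,speed=120,until_force=8); st(("in",h))
if not h:
    h=bot.servo_line(T(-66,-98,113),qk,speed=35,until_force=9); st(("push",h))
E
```

```text
pre -140.0 -179.5 140.0 F -0.3 46.74
('in', False) -66.3 -179.7 113.1 F 0.6 47.55
('push', True) -66.0 -105.1 113.0 F -10.0 49.45
```

```bash
python3 - <<'E'
from keep import *
bot.servo_line(T(-66,-125,113),qk,speed=100); bot.servo_line(T(-150,-150,150),qk,speed=200); st("out")
for n in("top","side","wrist"):
    c=cam(n); hs=cv2.cvtColor(c["image"],cv2.COLOR_BGR2HSV); D=cloud(c)-o; L=np.stack([D@x2,D@l2,D[...,2]],-1)
    r=(cv2.inRange(hs,(0,140,50),(6,255,255))|cv2.inRange(hs,(174,140,50),(180,255,255)))>0
    k=r&(abs(L[...,2]-124)<16)&(L[...,0]<-30)&(L[...,0]>-110)&(abs(L[...,1]+100)<60)
    if k.sum()>4: v,u=np.nonzero(k); d=ray(c,u.mean(),v.mean(),130)-o; print(n,k.sum(),"knob",np.percentile(L[k],[2,50,98],axis=0).round(1).tolist(),"ray",(d@x2).round(1),(d@l2).round(1))
    y=(cv2.inRange(hs,(20,110,40),(34,255,255))>0)&(abs(L[...,1])<60)&(L[...,2]>50)&(L[...,2]<130)&(L[...,0]>-130)&(L[...,0]<0)
    if y.sum()>20: print(n,"bin",np.percentile(L[y],[1,50,99],axis=0).round(1).tolist())
    w=(hs[...,1]<50)&(hs[...,2]>100)&(L[...,2]>62)&(L[...,2]<85)&(abs(L[...,1])<28)&(L[...,0]>-112)&(L[...,0]<-20)
    print(n,"white in bin px",w.sum())
E
```

```text
out -149.4 -149.9 150.1 F 0.2 50.42
top 42 knob [[-84.5, -89.3, 121.4], [-73.4, -80.6, 128.6], [-58.7, -73.7, 135.4]] ray -73.0 -80.4
top bin [[-115.4, -35.5, 54.4], [-82.3, -7.4, 62.2], [-47.4, 28.1, 113.9]]
top white in bin px 18
side 55 knob [[-85.4, -84.4, 118.9], [-75.0, -73.7, 127.6], [-57.4, -69.1, 133.7]] ray -76.3 -71.8
side bin [[-115.6, -32.5, 60.8], [-59.5, -5.4, 88.5], [-9.2, 33.4, 118.8]]
side white in bin px 13
wrist 1116 knob [[-85.2, -87.6, 119.4], [-82.9, -80.4, 130.5], [-58.5, -72.0, 134.5]] ray -79.6 -80.5
wrist bin [[-114.8, -33.7, 61.9], [-58.0, 10.2, 89.4], [-12.3, 29.0, 119.7]]
wrist white in bin px 742
```

The knob now measures about −80, which is the nominal home position, but the top-view travel came out at only 49 mm. I'll press once more, harder, to be sure.

```bash
python3 - <<'E'
from keep import *
bot.servo_line(T(-66,-125,113),qk,speed=150)
h=bot.servo_line(T(-66,-95,113),qk,speed=35,until_force=22); st(("push",h))
bot.servo_line(T(-66,-125,113),qk,speed=100); bot.servo_line(T(-150,-150,150),qk,speed=200); st("out")
for n in("top","wrist"):
    c=cam(n); hs=cv2.cvtColor(c["image"],cv2.COLOR_BGR2HSV); D=cloud(c)-o; L=np.stack([D@x2,D@l2,D[...,2]],-1)
    r=(cv2.inRange(hs,(0,140,50),(6,255,255))|cv2.inRange(hs,(174,140,50),(180,255,255)))>0
    k=r&(abs(L[...,2]-124)<16)&(L[...,0]<-30)&(L[...,0]>-110)&(abs(L[...,1]+100)<60)
    v,u=np.nonzero(k); d=ray(c,u.mean(),v.mean(),130)-o; print(n,k.sum(),"knob",np.percentile(L[k],[2,50,98],axis=0).round(1).tolist(),"ray",(d@l2).round(1))
    y=(cv2.inRange(hs,(20,110,40),(34,255,255))>0)&(abs(L[...,1])<60)&(L[...,2]>50)&(L[...,2]<130)&(L[...,0]>-130)&(L[...,0]<0)
    print(n,"bin",np.percentile(L[y],[1,99],axis=0).round(1).tolist())
E
```

```text
('push', True) -66.1 -104.7 113.4 F -15.2 51.99
out -149.4 -149.9 150.1 F -1.3 52.98
top 42 knob [[-84.8, -89.6, 119.6], [-72.5, -80.4, 129.7], [-59.2, -73.7, 136.0]] ray -80.6
top bin [[-115.4, -35.2, 54.1], [-47.7, 28.1, 114.9]]
wrist 1119 knob [[-85.1, -87.7, 119.3], [-83.0, -80.4, 130.4], [-58.5, -72.0, 134.4]] ray -80.6
wrist bin [[-114.8, -33.8, 61.9], [-12.2, 28.9, 119.6]]
```

The second push met the same hard stop, the knob stayed at −80.5 and the bin is unmoved. I'm handing the job in.

```bash
python3 -c "
from rig import bot
print(bot.finish_job())"
```

```text
the job is handed in; nothing more can be done
None
```

I handed the job in at about 53 s: both connectors are in the bin, the bin hangs level and released on the rail, and the keeper is against its end stop with the knob at its nominal closed position; the hand-in gave no verdict.

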